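# Proof-load a joint in the pull tester

### The arm

A 6-joint arm with a two-finger parallel gripper is mounted at the origin on a cart in front of the work surface, level with it; the furniture and walls round the work are solid. World frame = base frame: x ahead of the robot, y to its left, z up, the work surface at z = 0. Lengths are in m, angles in degrees, forces in N, time in s.
With the tool pointing down it reaches from about 0.35 to 0.775 m from the base axis. Payload 5.5 kg.
Tool frame: the origin (TCP) lies between the finger pads; the fingertips stand 8 mm ahead of it and the grasp point (between the pads) lies 11 mm behind it; z points along the fingers, y is the line along which they close (so a half turn about z gives the same grasp; the last joint's range is limited). The gripper opens to 85 mm and grips with 20 to 120 N. Pads are 22 mm wide; open, the fingers measure 114 mm over their backs; the gripper's body (76 mm by 85 mm) begins 54 mm behind the grasp point. The pads swing forward as they close: fully open they stand 13 mm farther back than shut.
Start: joints at [62.246, 17.945, 2.641, 74.691, 0, 82.002], TCP at [0.194, 0.541, 0.239] pointing down, gripper open.
Joint ranges: [-158.12, 158.12], [-49.38, 96.58], [-58.88, 72.47], [-126.05, 133.96], [-84.25, 85.87], [-180, 180]. Speed limits (degrees/s): [147.25, 147.25, 180, 180, 180, 180].

### API

Orientations are given as a 3x3 rotation matrix whose columns are the frame's x, y, z axes.
In Python, from plant import sense, vision, manip, finder gives the robot as it stands.
- The arm moves only by the tool servo_tool, never from a script. Its argument "rows" is a list of rows, each an object with "fingers": the opening, from -1 (shut) to 1 (fully open); "slide": the shift along the tool's x, y, z each as a share of 30 mm, from -1 to 1, a list of three; "rot": the turn, a rotation vector about the tool's x, y, z each as a share of pi rad, from -1 to 1, a list of three. In form: [{"fingers": fingers, "slide": [tx, ty, tz], "rot": [wx, wy, wz]}, ...]. A call has exactly 8 rows; each row shifts and turns the commanded pose from where the row before left it, along the tool's axes as they then stand; what a row does not reach is not made up. A row lasts 1/10 s, in which the tool goes at most 50 mm and 8.59 degrees, less where a joint would pass 70% of its speed; a pose out of reach is approached as far as the arm can. A call with a number of a shift or a turn outside -1 to 1 is refused whole. A call with a gripper value outside its range is refused whole. The fingers move at their own pace and stop on an object; "grip_force" is the grip in N (left out, the last holds). Time passes only in rows, so rows that do not move let the fingers close, or fill a call up. It gives the time, the measured TCP pose, the force, the opening and the grip force at its end, in the units of the state.
- sense(): the state, without advancing time (a new reading comes with each control period).
- vision.grab_frame(name): name is "side" or "top"; returns a dict with "color" (480x640x3 uint8, red, green, blue), "fx", "fy", "cx", "cy" (pixels), "T" (4x4, takes a point from camera to world coordinates). Camera axes: x right, y up, looking along -z (the intrinsics and any distortion apply to the point x, -y, -z); pixel columns grow to the right and rows downward; lengths in m; the calibration is good to about 2 mm. A picture is of the moment at which its call begins. There is no depth.
- manip.hand_in(): hands the job in; it is judged then, once.
Trained networks look in the newest picture that a camera, given by its name, has taken for a name from the list of things; names that differ only in an ending like _2 or _b are one class to them, and where a whole thing is asked for, a point or a joint stands for the part that bears it (a point fixed in the world has none). Each returns a list of dicts, best first, with "p" (0 to 1); they miss things now and then, are a little off and sometimes report something else, mostly with a low value. They report only what shows in the picture. A call takes as long as a camera call.
- finder.regions_of(camera, label): "pixels" (480x640 bool, what is visible of it) and "bbox" ([centre column, centre row, width, height] in pixels, round what is visible of it).
- finder.pinpoint(camera, label): "uv" ([column, row] in pixels: a listed point, or the origin of a listed thing).
The state is a dict: "time_s": time; "q": joint angles; "joint_velocities": joint speeds; "effort": joint torques, N m; "position": TCP position; "orientation": TCP orientation; "force": force on the tool from outside, world axes, zero at the start; "wrist_torque": the same for the moment, N m; "gripper_width": finger opening in m; "grip_force": force on a finger pad.
Only numpy, scipy, OpenCV 4.12 (cv2) and the standard library are available. Lean on these libraries where they do the work, as an engineer would, in place of code of your own. Each camera call takes 0.05 s, during which the arm holds its last target. There are 200 camera calls.

### The job

Proof-load the joint mounted in the bench pull tester: swing the latch lever out, open the lid until it stands upright, then draw the stirrup handle to the front, through the play and on until the gauge has pushed its trailing pointer level with the limit tab, and hold that load for a second. Ease the handle back without letting it snap, and let go; leave the lid open, the gauge unloaded and the trailing pointer standing level with the tab, and do not disturb the bottle, timer and tweezers.

Things in the scene. Friction and masses are not known exactly. Their poses are not given: they have to be found in the camera images.
- tester: pull tester fixed to the bench: grey tray 250 x 150 x 45 mm (walls 5) under a hinged lid, gauge housing (95 x 56 mm, top at z = 46 mm) at the back, pull handle before it. Origin: centre of the underside; x to its back (the handle is pulled along -x), y to its left (latch on the left long side, lid hinged on the right one), z up. Lid shut: top at z = 81 mm.
- latch_pin (a point): black upright pin on the free end of the steel latch lever, dia 16 mm, on the left long side of the tester; it stands from z = 60 to 85 mm, this point lies on its axis 8 mm under its top. The lid's side wall is 11 mm (air) from the pin's side.
- latch_hinge (a point): point on the vertical pivot of the latch lever, at the height of latch_pin; the pin is 65 mm from it.
- latch (a joint): latch lever, rad: 0 = along the tester's side, over the tongue of the lid (locked); grows as the pin swings outwards (away from the lid, to the tester's left), up to 1.7. The tongue is clear from about 0.7. It stays where it is left; about 2 N at the pin.
- lid_grip (a point): middle of the lid's bar handle: steel bar dia 10 mm, 90 mm long (free length between its posts 80 mm), parallel to the tester's x axis, near the lid's free (left) edge, its axis 34 mm above the lid's top when shut. It turns with the lid.
- lid_hinge (a point): point on the lid's hinge line (parallel to tester x, on its right side, z = 46 mm) abreast of lid_grip; lid_grip is 127 mm to the left of it and 69 mm above it when shut (radius 144 mm).
- lid (a joint): lid, rad: 0 = shut, grows as it opens upwards and over to the right, up to 1.85; stiff hinge, it stays where it is left; about 4 N at the bar. Lid 250 x 150 x 35 mm, 0.3 kg.
- handle_grip (a point): middle of the stirrup pull handle's bar: dia 14 mm with a black sleeve 44 mm long, along the tester's y axis, at z = 62 mm in the tester, legs at 30 mm either side. Under the bar there is free room down to z = 35 mm; behind it 50 mm to the gauge housing (top z = 46 mm); before it at home 95 mm to the front wall (top z = 45 mm).
- handle (a joint): travel of the pull handle, m: 0 = home, grows as it is pulled to the front (tester -x), up to 0.085. A light spring (1 to 2 N) returns it.
- pointer (a joint): reading of the sprung gauge, m of travel on its scale (one graduation = 3 mm = 0.9 N): 0 = no load; grows along tester -x as load comes on. The handle pulls the gauge through the joint under test, whose play is hidden in the steel sleeve and differs every time: 2 to 18 mm of handle travel with almost no load, then the gauge spring (1 N + 0.3 N per mm of reading) comes in.
- trailer (a joint): reading of the trailing (maximum) pointer, m on the same scale: pushed ahead by the gauge's pointer, it stays where it was pushed to and does not come back with it. Starts near 0.
- limit (a joint): where the limit tab is set on the same scale, m; it marks the proof load (28 to 46 mm).
- pointer_line (a point): front edge of the gauge's pointer, the line it is read by (dark cross-bar on top of the gauge housing).
- trailer_line (a point): rear edge of the trailing pointer, the line it is read by (thin dark cross-bar with a small upright pin, just in front of the gauge's pointer).
- limit_line (a point): index of the limit tab (2 mm dark blade from the clamp on the gauge housing's left side).
- bottle: white screw-cap bottle, dia 50 mm, 84 mm high, standing to the right of the tester; origin at the centre of its foot. Bystander.
- timer: white kitchen-type timer 60 x 66 x 17 mm lying to the left of the tester; origin at the centre of its underside. Bystander.
- tweezers: steel tweezers 17 x 123 x 10 mm lying in front of or beside the tester; origin at the centre of the underside. Bystander.

How it is judged:
By the outcome, as a careful person would: the job done as asked, in the order asked, and still so for the second after the job is handed in, with the robot touching nothing.
It also fails if it takes over 67 s, if anything falls off the work surface, if the arm or the gripper's body presses on something with over 40 N, if the wrist force passes 120 N, or if a joint passes its speed limit or range.

## Working session

There is one attempt and no reset: what is moved stays moved. The work goes in short steps, Python scripts to look and compute and a tool call to move; the robot and the scene stay as the last step left them, time stands still between calls to the robot, and variables do not carry over. Pictures are saved under pics/ and viewed, at most 10 in all, crops included, and the job is handed in when it is done.

Besides the shell and the picture viewer there is one more tool, called after "Request:" by a JSON object that holds its "name" and its "arguments", one argument or row to a line. servo_tool: Moves the arm, as the interface text tells. Shift numbers are shares of 30 mm and turn numbers shares of pi rad, none past 1 either way. Its arguments: {"type":"object","properties":{"rows":{"type":"array","items":{"type":"object","properties":{"fingers":{"type":"number"},"slide":{"type":"array","items":{"type":"number"}},"rot":{"type":"array","items":{"type":"number"}}}}},"grip_force":{"type":"number"}},"required":["rows"]}

```bash
mkdir -p pics; ls; cat > h.py <<'E'
import numpy as np, cv2
from plant import sense, vision, manip, finder
def ray(f,uv):
    d=np.array([(uv[0]-f['cx'])/f['fx'],-(uv[1]-f['cy'])/f['fy'],-1.0])
    T=np.array(f['T']); d=T[:3,:3]@d
    return T[:3,3],d/np.linalg.norm(d)
def atz(f,uv,z):
    o,d=ray(f,uv); return o+d*(z-o[2])/d[2]
def tri(r):
    A=np.zeros((3,3));b=np.zeros(3)
    for o,d in r:
        P=np.eye(3)-np.outer(d,d);A+=P;b+=P@o
    x=np.linalg.solve(A,b); return x,[np.linalg.norm((np.eye(3)-np.outer(d,d))@(x-o)) for o,d in r]
def proj(f,p):
    T=np.array(f['T']); c=T[:3,:3].T@(np.array(p)-T[:3,3])
    return f['cx']+f['fx']*c[0]/-c[2], f['cy']+f['fy']*(-c[1])/-c[2]
def save(f,n): cv2.imwrite('pics/'+n,f['color'][:,:,::-1])
E
python3 - <<'E'
from h import *
F={c:vision.grab_frame(c) for c in('side','top')}
for c in F: save(F[c],c+'0.png'); print(c,[k for k in F[c]],F[c]['fx'],np.round(F[c]['T'],3).tolist())
for n in 'tester latch_pin latch_hinge lid_grip lid_hinge handle_grip bottle timer tweezers'.split():
    R=[]
    for c in F:
        r=finder.pinpoint(c,n)
        print(n,c,[(np.round(x['uv'],1).tolist(),round(x['p'],2)) for x in r[:2]])
        if r: R.append(ray(F[c],r[0]['uv']))
    if len(R)==2:
        x,e=tri(R);print('   ',np.round(x,4),np.round(e,4))
s=sense();print(s['time_s'],s['position'],np.round(s['orientation'],3).tolist(),s['gripper_width'])
E
```

```text
pics
side ['color', 'fx', 'fy', 'cx', 'cy', 'T'] 455.212342984556 [[0.327, 0.673, -0.664, -0.016], [-0.945, 0.247, -0.214, -0.05], [0.02, 0.697, 0.716, 0.714], [0.0, 0.0, 0.0, 1.0]]
top ['color', 'fx', 'fy', 'cx', 'cy', 'T'] 487.1704559276658 [[-0.026, 0.99, -0.138, 0.393], [-1.0, -0.026, 0.004, 0.151], [0.0, 0.138, 0.99, 1.141], [0.0, 0.0, 0.0, 1.0]]
tester side [([324.6, 275.2], 0.75)]
tester top [([330.2, 228.8], 0.77)]
    [ 0.564   0.1314 -0.0066] [0.0038 0.0038]
latch_pin side [([276.9, 238.9], 0.55), ([283.9, 355.1], 0.48)]
latch_pin top [([285.2, 229.4], 0.62), ([306.4, 216.0], 0.44)]
    [0.5537 0.2309 0.0748] [0.002 0.002]
latch_hinge side [([266.3, 259.1], 0.72)]
latch_hinge top [([288.6, 257.5], 0.78)]
    [0.4901 0.2241 0.0843] [0.0023 0.0023]
lid_grip side [([307.7, 220.3], 0.94)]
lid_grip top [([310.2, 216.4], 0.74)]
    [0.5725 0.1734 0.127 ] [0.0015 0.0015]
lid_hinge side [([365.1, 270.2], 0.85), ([326.0, 274.8], 0.42)]
lid_hinge top []
handle_grip side []
handle_grip top [([327.7, 317.1], 0.52)]
bottle side [([457.3, 274.0], 0.9)]
bottle top [([434.9, 188.8], 0.9)]
    [ 6.546e-01 -1.245e-01 -1.000e-04] [0.0011 0.0011]
timer side [([254.1, 226.2], 0.66)]
timer top [([243.5, 202.1], 0.83)]
    [0.6348 0.3304 0.0031] [0.0024 0.0024]
tweezers side [([285.2, 354.6], 0.58)]
tweezers top [([327.5, 317.1], 0.44)]
    [0.359  0.1392 0.0023] [0.0011 0.0011]
1.0 [0.19437188 0.54118997 0.23932112] [[-0.941, 0.338, 0.0], [0.338, 0.941, 0.0], [0.0, 0.0, -1.0]] 0.08538814422921248
```

View pics/side0.png

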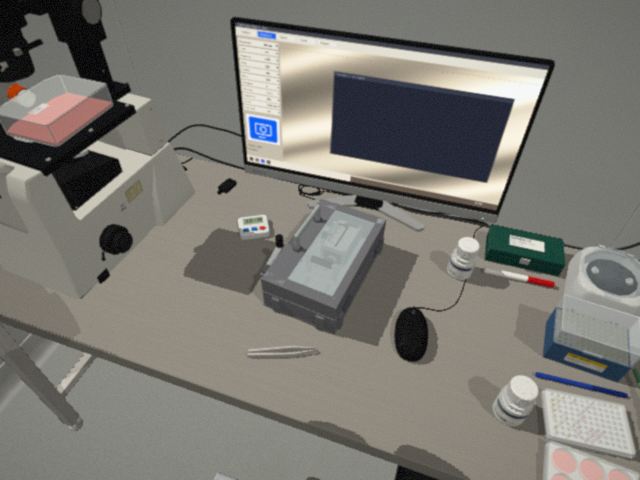

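View pics/top0.png

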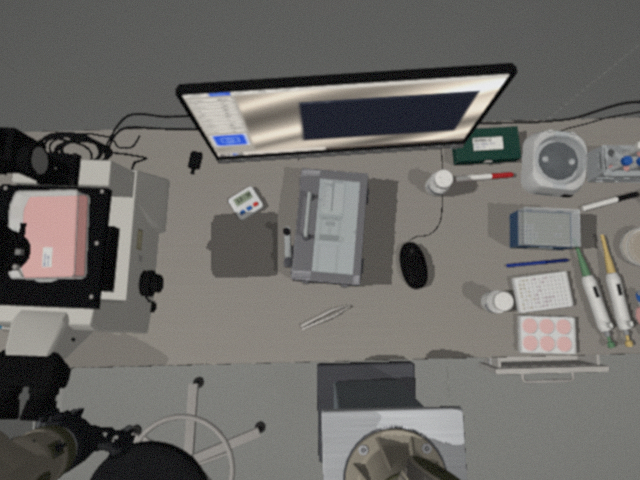

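The top view shows the tester at cols 293–367, rows 170–284, yawed slightly. The pin is near (287,230) and the bar near (306,214). I'll refine the pose with an enlarged crop and the regions.

```bash
python3 - <<'E'
from h import *
F={c:vision.grab_frame(c) for c in('side','top')}
for n in ['tester','lid','latch_pin','lid_grip','handle','latch']:
  for c in F:
    for x in finder.regions_of(c,n)[:2]:
        m=x['pixels'].astype(np.uint8); p=np.argwhere(m)[:,::-1].astype(np.float32)
        r=cv2.minAreaRect(p); print(n,c,round(x['p'],2),np.round(x['bbox']),len(p),np.round(cv2.boxPoints(r),1).tolist())
a=cv2.resize(F['top']['color'][160:295,270:380],None,fx=4,fy=4,interpolation=2)
b=cv2.resize(F['side']['color'][195:330,255:350],None,fx=4,fy=4,interpolation=2)
cv2.imwrite('pics/z.png',np.hstack([a[:540,:400],b[:540,:380]])[:,:,::-1])
# candidate bars
for z in (0.115,): 
  for uv in [(307.5,193),(305,236)]: print(atz(F['top'],uv,z))
for uv in [(293,280),(301,171),(367,176),(361,284)]: print(np.round(atz(F['top'],uv,.081),4))
E
```

```text
tester side 0.92 [321. 266. 129. 138.] 10697 [[246.39999389648438, 297.79998779296875], [300.6000061035156, 180.6999969482422], [393.6000061035156, 223.8000030517578], [339.29998779296875, 340.8999938964844]]
lid side 0.82 [324. 260. 126. 115.] 8575 [[256.1000061035156, 286.5], [315.6000061035156, 181.0], [389.1000061035156, 222.39999389648438], [329.6000061035156, 328.0]]
lid top 0.62 [330. 228.  80. 120.] 7689 [[288.5, 280.20001220703125], [297.0, 167.1999969482422], [368.0, 172.60000610351562], [359.3999938964844, 285.6000061035156]]
lid top 0.22 [288. 246.   6.  39.] 248 [[284.0, 227.0], [292.0, 227.0], [292.0, 265.0], [284.0, 265.0]]
latch_pin side 0.61 [273. 252.  24.  37.] 241 [[261.20001220703125, 270.20001220703125], [276.8999938964844, 233.6999969482422], [286.5, 237.8000030517578], [270.79998779296875, 274.3999938964844]]
latch_pin top 0.64 [289. 245.  12.  39.] 254 [[282.79998779296875, 227.10000610351562], [290.8999938964844, 226.8000030517578], [292.20001220703125, 264.8999938964844], [284.1000061035156, 265.20001220703125]]
lid_grip side 0.68 [322. 258. 122. 123.] 8710
[... 225 characters left out ...]
6875, 280.8999938964844], [297.3999938964844, 166.60000610351562], [369.29998779296875, 172.3000030517578], [360.1000061035156, 286.70001220703125]]
latch side 0.48 [272. 253.  23.  44.] 271 [[260.20001220703125, 271.29998779296875], [276.5, 232.5], [287.29998779296875, 237.10000610351562], [271.1000061035156, 275.79998779296875]]
latch top 0.65 [288. 244.  10.  39.] 261 [[282.79998779296875, 227.10000610351562], [290.8999938964844, 226.8000030517578], [292.20001220703125, 264.8999938964844], [284.1000061035156, 265.20001220703125]]
[0.62642804 0.17698867 0.115     ]
[0.53320092 0.18436585 0.115     ]
[0.4422 0.2135 0.081 ]
[0.6848 0.1913 0.081 ]
[0.6695 0.0441 0.081 ]
[0.4297 0.0664 0.081 ]
```

View pics/z.png

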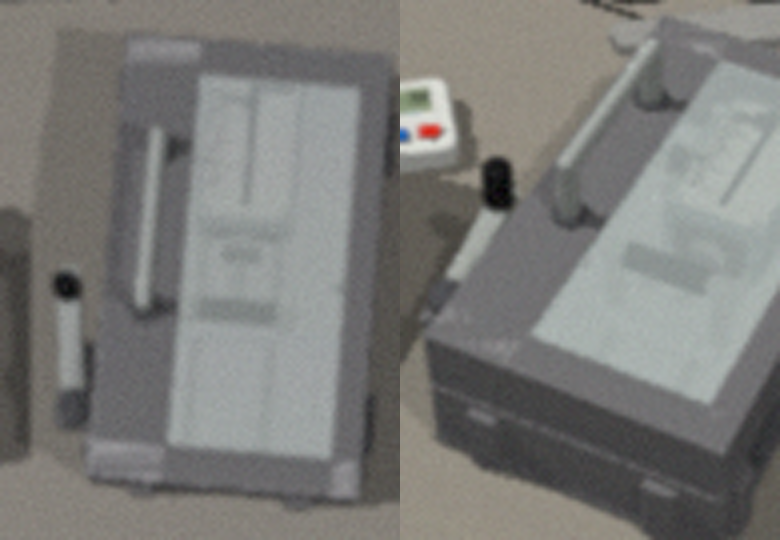

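Zoomed: lid corners, bar from (309,192) to (305.5,236.5), pin top (286.5,231) in the top view and (279,236) in the side view. Next, a joint least-squares pose fit.

```bash
python3 - <<'E'
from h import *
from scipy.optimize import least_squares
F={c:vision.grab_frame(c) for c in('side','top')}
C=[('top',(302,169.5),(.125,.075,.081)),('top',(368,174.5),(.125,-.075,.081)),('top',(292.5,279.5),(-.125,.075,.081)),('top',(359.5,284.5),(-.125,-.075,.081)),
('side',(262.5,281.25),(-.125,.075,.081)),('side',(336.25,308),(-.125,-.075,.081)),('side',(320,199.5),(.125,.075,.081))]
B=[('top',(309,192),.045),('top',(305.5,236.5),-.045),('side',(295.5,236.25),-.045),('side',(318.75,205.5),.045)]
def W(v,l):
    c,s=np.cos(v[2]),np.sin(v[2]);return np.array([v[0]+c*l[0]-s*l[1],v[1]+s*l[0]+c*l[1],l[2]])
def res(v):
    r=[]
    for c,uv,l in C: r+=list(np.subtract(proj(F[c],W(v,l)),uv))
    for c,uv,o in B: r+=list(np.subtract(proj(F[c],W(v,(v[3]+o,v[4],.115))),uv))
    return r
s=least_squares(res,[.556,.129,-.09,0,.052],loss='soft_l1')
print(s.x,np.degrees(s.x[2]));print(np.round(res(s.x),1))
v=s.x
print('bar',W(v,(v[3],v[4],.115)))
x,e=tri([ray(F['top'],(286.5,231)),ray(F['side'],(279.25,236))]);print('pintop',x,e)
print('pin@.083',atz(F['top'],(286.5,231),.083),atz(F['side'],(279.25,236),.083))
print('hinge',atz(F['top'],(287.5,260),.06))
print('handle',atz(F['top'],(328.7,237.5),.062), 'local0',W(v,(0,0,.062)))
E
```

```text
[ 0.55833007  0.12877651 -0.10449559  0.01803939  0.0521492 ] -5.987156067178942
[-0.6 -1.   0.2 -0.9 -0.8  0.7  1.2  1.2 -2.  -1.1  0.9  2.1  0.5 -0.7
 -0.1  0.9 -0.1 -2.3  1.3 -0.3 -1.   1.7]
bar [0.58171051 0.17875964 0.115     ]
pintop [0.54881743 0.22526772 0.0891719 ] [np.float64(5.613728413230634e-05), np.float64(5.613728413219336e-05)]
pin@.083 [0.54970522 0.22575158 0.083     ] [0.55442379 0.227935   0.083     ]
hinge [0.48786228 0.22619729 0.06      ]
handle [0.53565541 0.13319751 0.062     ] local0 [0.55833007 0.12877651 0.062     ]
```

```bash
cat >> h.py <<'E'
from scipy.spatial.transform import Rotation as Rn, Slerp
YAW=-6.0
def down(yaw): # tool y at world yaw (deg), z down
    a=np.radians(yaw); y=np.array([np.cos(a),np.sin(a),0]); z=np.array([0,0,-1.]); return np.column_stack([np.cross(y,z),y,z])
def loc(l,o=(.5583,.1288)):
    a=np.radians(YAW);c,s=np.cos(a),np.sin(a);return np.array([o[0]+c*l[0]-s*l[1],o[1]+s*l[0]+c*l[1],l[2]])
def lerp(p0,R0,p1,R1,n):
    S=Slerp([0,1],Rn.from_matrix([R0,R1])); t=np.arange(1,n+1)/n
    return [(np.asarray(p0)+(np.asarray(p1)-p0)*k,S(k).as_matrix()) for k in t]
def plan(wps,s=None):
    s=s or sense(); p=np.array(s['position']);R=np.array(s['orientation']);print('now',s['time_s'],np.round(p,4),'w',s['gripper_width'])
    for i,(q,Q) in enumerate(wps):
        sl=np.round(R.T@(q-p)/.03,2); ro=np.round(Rn.from_matrix(R.T@Q).as_rotvec()/np.pi,3)
        print(('--' if i%8==0 else '  '),(sl+0).tolist(),(ro+0).tolist(),'' if max(abs(sl))<=1 and np.linalg.norm(ro)<.0478 else 'BIG')
        p=p+R@sl*.03; R=R@Rn.from_rotvec(ro*np.pi).as_matrix()
E
python3 - <<'E'
from h import *
s=sense();p=np.array(s['position']);R=np.array(s['orientation'])
plan(lerp(p,R,[.551,.2245,.13],down(-6),16))
E
```

```text
now 1.8 [0.1944 0.5412 0.2393] w 0.085248876912166
-- [-0.92, -0.37, 0.23] [0.0, 0.0, 0.026] 
   [-0.95, -0.29, 0.23] [0.0, 0.0, 0.027] 
   [-0.97, -0.21, 0.22] [0.0, 0.0, 0.026] 
   [-0.99, -0.14, 0.23] [0.0, 0.0, 0.027] 
   [-0.99, -0.04, 0.23] [0.0, 0.0, 0.026] 
   [-0.99, 0.03, 0.23] [0.0, 0.0, 0.027] 
   [-0.99, 0.12, 0.22] [0.0, 0.0, 0.026] 
   [-0.97, 0.19, 0.23] [0.0, 0.0, 0.027] 
-- [-0.96, 0.28, 0.23] [0.0, 0.0, 0.026] 
   [-0.93, 0.36, 0.23] [0.0, 0.0, 0.027] 
   [-0.89, 0.43, 0.22] [0.0, 0.0, 0.026] 
   [-0.86, 0.51, 0.23] [0.0, 0.0, 0.027] 
   [-0.81, 0.57, 0.23] [0.0, 0.0, 0.026] 
   [-0.76, 0.64, 0.23] [0.0, 0.0, 0.027] 
   [-0.7, 0.7, 0.23] [0.0, 0.0, 0.026] 
   [-0.64, 0.76, 0.22] [0.0, 0.0, 0.027]
```

Request:
{"name": "servo_tool", "arguments": {
  "rows": [
    {"fingers": 1, "slide": [-0.92, -0.37, 0.23], "rot": [0, 0, 0.026]},
    {"fingers": 1, "slide": [-0.95, -0.29, 0.23], "rot": [0, 0, 0.027]},
    {"fingers": 1, "slide": [-0.97, -0.21, 0.22], "rot": [0, 0, 0.026]},
    {"fingers": 1, "slide": [-0.99, -0.14, 0.23], "rot": [0, 0, 0.027]},
    {"fingers": 1, "slide": [-0.99, -0.04, 0.23], "rot": [0, 0, 0.026]},
    {"fingers": 1, "slide": [-0.99, 0.03, 0.23], "rot": [0, 0, 0.027]},
    {"fingers": 1, "slide": [-0.99, 0.12, 0.22], "rot": [0, 0, 0.026]},
    {"fingers": 1, "slide": [-0.97, 0.19, 0.23], "rot": [0, 0, 0.027]}
  ],
  "grip_force": 30
}}

```text
time_s: 2.6
position: [0.3734, 0.3821, 0.1846]
orientation: [[-0.528, 0.849, 0.0], [0.849, 0.528, 0.0], [0.0, 0.0, -1.0]]
force: [0.2, 0.5, -0.4]
gripper_width: 0.0854
grip_force: 0.0
```

Request:
{"name": "servo_tool", "arguments": {
  "rows": [
    {"fingers": 1, "slide": [-0.96, 0.28, 0.23], "rot": [0, 0, 0.026]},
    {"fingers": 1, "slide": [-0.93, 0.36, 0.23], "rot": [0, 0, 0.027]},
    {"fingers": 1, "slide": [-0.89, 0.43, 0.22], "rot": [0, 0, 0.026]},
    {"fingers": 1, "slide": [-0.86, 0.51, 0.23], "rot": [0, 0, 0.027]},
    {"fingers": 1, "slide": [-0.81, 0.57, 0.23], "rot": [0, 0, 0.026]},
    {"fingers": 1, "slide": [-0.76, 0.64, 0.23], "rot": [0, 0, 0.027]},
    {"fingers": 0, "slide": [-0.7, 0.7, 0.23], "rot": [0, 0, 0.026]},
    {"fingers": 0, "slide": [-0.64, 0.76, 0.22], "rot": [0, 0, 0.027]}
  ]
}}

```text
time_s: 3.4
position: [0.5519, 0.2237, 0.1298]
orientation: [[0.109, 0.994, 0.0], [0.994, -0.109, 0.0], [0.0, 0.0, -1.0]]
force: [0.0, -0.6, 0.4]
gripper_width: 0.059
grip_force: 0.0
```

```bash
python3 - <<'E'
from h import *
F=vision.grab_frame('side');T=vision.grab_frame('top')
a=cv2.resize(F['color'][150:300,215:345],None,fx=3,fy=3);b=cv2.resize(T['color'][150:300,230:360],None,fx=3,fy=3)
cv2.imwrite('pics/z2.png',np.hstack([a,b])[:,:,::-1])
s=sense();p=np.array(s['position']);R=np.array(s['orientation']);print(R.round(3).tolist(),s['force'])
plan(lerp(p,R,[.551,.2245,.072],down(-6),3))
E
```

```text
[[0.111, 0.994, 0.0], [0.994, -0.111, -0.001], [-0.001, 0.0, -1.0]] [-0.34854967 -0.47923781  0.11450965]
now 3.5 [0.5534 0.2221 0.129 ] w 0.044327244271521536
-- [0.02, -0.03, 0.63] [0.0, 0.0, -0.001] 
   [0.03, -0.03, 0.64] [0.0, 0.0, 0.0] 
   [0.02, -0.03, 0.63] [0.0, 0.0, -0.001]
```

View pics/z2.png

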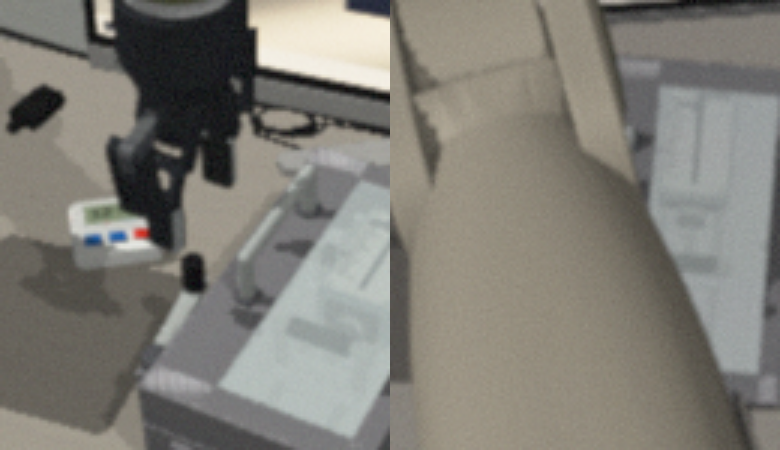

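The fingers straddle the pin: finger tips at crop (165,240) and (220,180), pin top at (193,255). Descend and grip.

Request:
{"name": "servo_tool", "arguments": {
  "rows": [
    {"fingers": 0, "slide": [0.02, -0.03, 0.63], "rot": [0, 0, 0]},
    {"fingers": 0, "slide": [0.03, -0.03, 0.64], "rot": [0, 0, 0]},
    {"fingers": 0, "slide": [0.02, -0.03, 0.63], "rot": [0, 0, 0]},
    {"fingers": -1, "slide": [0, 0, 0], "rot": [0, 0, 0]},
    {"fingers": -1, "slide": [0, 0, 0], "rot": [0, 0, 0]},
    {"fingers": -1, "slide": [0, 0, 0], "rot": [0, 0, 0]},
    {"fingers": -1, "slide": [0, 0, 0], "rot": [0, 0, 0]},
    {"fingers": -1, "slide": [0, 0, 0], "rot": [0, 0, 0]}
  ],
  "grip_force": 30
}}

```text
time_s: 4.3
position: [0.5509, 0.2272, 0.0735]
orientation: [[0.106, 0.994, 0.004], [0.994, -0.106, 0.0], [0.0, 0.004, -1.0]]
force: [8.1, -0.4, -11.8]
gripper_width: 0.0145
grip_force: 30.2
```

```bash
python3 - <<'E'
from h import *
s=sense();p=np.array(s['position']);R=np.array(s['orientation']);print(s['force'],s['grip_force'])
w=[]
a0=np.radians(YAW)
h=p-.065*np.array([np.cos(a0),np.sin(a0),0]); print('hinge',h)
for k in range(1,17):
    a=a0+1.2*k/16; w.append((h+.065*np.array([np.cos(a),np.sin(a),0]),R))
plan(w)
E
```

```text
[  8.07951255  -0.4213823  -11.79873662] 30.200788378715515
hinge [0.48629219 0.23395771 0.07349135]
now 4.3 [0.5509 0.2272 0.0735] w 0.014499305112314053
-- [0.16, -0.01, 0.0] [0.0, 0.0, 0.0] 
   [0.16, -0.01, 0.0] [0.0, 0.0, 0.0] 
   [0.16, -0.04, 0.0] [0.0, 0.0, 0.0] 
   [0.16, -0.04, 0.0] [0.0, 0.0, 0.0] 
   [0.15, -0.05, 0.0] [0.0, 0.0, 0.0] 
   [0.15, -0.07, 0.0] [0.0, 0.0, 0.0] 
   [0.15, -0.07, 0.0] [0.0, 0.0, 0.0] 
   [0.13, -0.09, 0.0] [0.0, 0.0, 0.0] 
-- [0.13, -0.1, 0.0] [0.0, 0.0, 0.0] 
   [0.13, -0.1, 0.0] [0.0, 0.0, 0.0] 
   [0.11, -0.12, 0.0] [0.0, 0.0, 0.0] 
   [0.11, -0.12, 0.0] [0.0, 0.0, 0.0] 
   [0.09, -0.13, 0.0] [0.0, 0.0, 0.0] 
   [0.09, -0.14, 0.0] [0.0, 0.0, 0.0] 
   [0.07, -0.14, 0.0] [0.0, 0.0, 0.0] 
   [0.07, -0.15, 0.0] [0.0, 0.0, 0.0]
```

Request:
{"name": "servo_tool", "arguments": {
  "rows": [
    {"fingers": -1, "slide": [0.16, -0.01, 0], "rot": [0, 0, 0]},
    {"fingers": -1, "slide": [0.16, -0.02, 0], "rot": [0, 0, 0]},
    {"fingers": -1, "slide": [0.16, -0.04, 0], "rot": [0, 0, 0]},
    {"fingers": -1, "slide": [0.16, -0.04, 0], "rot": [0, 0, 0]},
    {"fingers": -1, "slide": [0.15, -0.05, 0], "rot": [0, 0, 0]},
    {"fingers": -1, "slide": [0.15, -0.07, 0], "rot": [0, 0, 0]},
    {"fingers": -1, "slide": [0.15, -0.07, 0], "rot": [0, 0, 0]},
    {"fingers": -1, "slide": [0.13, -0.09, 0], "rot": [0, 0, 0]}
  ]
}}

```text
time_s: 5.1
position: [0.5408, 0.2647, 0.0731]
orientation: [[0.106, 0.994, 0.0], [0.994, -0.106, -0.001], [-0.0, 0.0, -1.0]]
force: [3.8, -3.8, -8.7]
gripper_width: 0.0145
grip_force: 30.5
```

Request:
{"name": "servo_tool", "arguments": {
  "rows": [
    {"fingers": -1, "slide": [0.13, -0.1, 0], "rot": [0, 0, 0]},
    {"fingers": -1, "slide": [0.13, -0.1, 0], "rot": [0, 0, 0]},
    {"fingers": -1, "slide": [0.11, -0.12, 0], "rot": [0, 0, 0]},
    {"fingers": -1, "slide": [0.11, -0.12, 0], "rot": [0, 0, 0]},
    {"fingers": -1, "slide": [0.09, -0.13, 0], "rot": [0, 0, 0]},
    {"fingers": -1, "slide": [0.09, -0.14, 0], "rot": [0, 0, 0]},
    {"fingers": -1, "slide": [0.07, -0.14, 0], "rot": [0, 0, 0]},
    {"fingers": -1, "slide": [0.07, -0.15, 0], "rot": [0, 0, 0]}
  ]
}}

```text
time_s: 5.9
position: [0.5137, 0.2924, 0.0732]
orientation: [[0.106, 0.994, 0.001], [0.994, -0.106, 0.001], [0.001, 0.001, -1.0]]
force: [3.8, -1.4, -11.4]
gripper_width: 0.015
grip_force: 30.1
```

```bash
python3 - <<'E'
from h import *
s=sense();p=np.array(s['position']);R=np.array(s['orientation']);print(s['q'])
u=p+[0,0,.085]
w=[(p,R)]*3+lerp(p,R,u,down(-6),3)+lerp(u,down(-6),[.58,.179,.150],down(84),11)+lerp([.58,.179,.150],down(84),[.58,.179,.104],down(84),3)
plan(w)
E
```

```text
[ 2.18501332e+01  2.52674929e+01 -1.08049521e+01  5.38495953e+01
  4.71914012e-02  1.17909610e+02]
now 5.9 [0.5137 0.2924 0.0732] w 0.014982092093292257
-- [0.0, 0.0, 0.0] [0.0, 0.0, 0.0] 
   [0.0, 0.0, 0.0] [0.0, 0.0, 0.0] 
   [0.0, 0.0, 0.0] [0.0, 0.0, 0.0] 
   [0.0, 0.0, -0.94] [0.0, 0.0, 0.0] 
   [0.0, 0.0, -0.95] [0.0, 0.0, 0.0] 
   [0.0, 0.0, -0.94] [0.0, 0.0, 0.0] 
   [-0.32, 0.24, 0.02] [0.0, 0.0, -0.046] 
   [-0.35, 0.19, 0.03] [0.0, 0.0, -0.045] 
-- [-0.37, 0.13, 0.02] [0.0, 0.0, -0.046] 
   [-0.39, 0.08, 0.03] [0.0, 0.0, -0.045] 
   [-0.4, 0.03, 0.02] [0.0, 0.0, -0.046] 
   [-0.4, -0.03, 0.02] [0.0, 0.0, -0.045] 
   [-0.38, -0.09, 0.03] [0.001, 0.0, -0.046] 
   [-0.38, -0.15, 0.02] [0.0, 0.0, -0.045] 
   [-0.34, -0.19, 0.03] [0.0, 0.0, -0.045] 
   [-0.32, -0.24, 0.02] [0.0, 0.0, -0.046] 
-- [-0.28, -0.28, 0.03] [0.0, 0.0, -0.045] 
   [0.0, 0.0, 0.51] [0.0, 0.0, 0.0] 
   [0.0, 0.0, 0.51] [0.0, 0.0, 0.0] 
   [0.0, 0.0, 0.51] [0.0, 0.0, 0.0]
```

Request:
{"name": "servo_tool", "arguments": {
  "rows": [
    {"fingers": 0, "slide": [0, 0, 0], "rot": [0, 0, 0]},
    {"fingers": 0, "slide": [0, 0, 0], "rot": [0, 0, 0]},
    {"fingers": 0, "slide": [0, 0, 0], "rot": [0, 0, 0]},
    {"fingers": 0, "slide": [0, 0, -0.94], "rot": [0, 0, 0]},
    {"fingers": 0, "slide": [0, 0, -0.95], "rot": [0, 0, 0]},
    {"fingers": 0, "slide": [0, 0, -0.94], "rot": [0, 0, 0]},
    {"fingers": 0, "slide": [-0.32, 0.24, 0.02], "rot": [0, 0, -0.046]},
    {"fingers": 0, "slide": [-0.35, 0.19, 0.03], "rot": [0, 0, -0.045]}
  ]
}}

```text
time_s: 6.7
position: [0.5268, 0.2716, 0.1589]
orientation: [[-0.185, 0.983, 0.004], [0.983, 0.185, 0.002], [0.001, 0.004, -1.0]]
force: [0.2, 0.5, -0.0]
gripper_width: 0.0424
grip_force: 0.0
```

Request:
{"name": "servo_tool", "arguments": {
  "rows": [
    {"fingers": 0, "slide": [-0.37, 0.13, 0.02], "rot": [0, 0, -0.046]},
    {"fingers": 0, "slide": [-0.39, 0.08, 0.03], "rot": [0, 0, -0.045]},
    {"fingers": 0, "slide": [-0.4, 0.03, 0.02], "rot": [0, 0, -0.046]},
    {"fingers": 0, "slide": [-0.4, -0.03, 0.02], "rot": [0, 0, -0.045]},
    {"fingers": 0, "slide": [-0.38, -0.09, 0.03], "rot": [0, 0, -0.046]},
    {"fingers": 0, "slide": [-0.38, -0.15, 0.02], "rot": [0, 0, -0.045]},
    {"fingers": 0, "slide": [-0.34, -0.19, 0.03], "rot": [0, 0, -0.045]},
    {"fingers": 0, "slide": [-0.32, -0.24, 0.02], "rot": [0, 0, -0.046]}
  ]
}}

```text
time_s: 7.5
position: [0.5742, 0.1883, 0.1515]
orientation: [[-0.971, 0.239, 0.001], [0.239, 0.971, 0.001], [-0.001, 0.001, -1.0]]
force: [0.1, -0.0, 0.2]
gripper_width: 0.0427
grip_force: 0.0
```

```bash
python3 - <<'E'
from h import *
s=sense();p=np.array(s['position']);R=np.array(s['orientation'])
a=lerp(p,R,[.58,.179,.145],down(84),1)
plan(a+lerp(*a[-1],[.58,.179,.103],down(84),3))
F=vision.grab_frame('side')
a=cv2.resize(F['color'][150:330,200:380],None,fx=3,fy=3)
cv2.imwrite('pics/z3.png',a[:,:,::-1])
E
```

```text
now 7.5 [0.5742 0.1883 0.1515] w 0.042666212000782154
-- [-0.26, -0.25, 0.22] [0.0, 0.0, -0.044] 
   [0.0, 0.0, 0.46] [0.0, 0.0, 0.0] 
   [0.0, -0.01, 0.47] [0.0, 0.0, 0.0] 
   [0.0, 0.0, 0.47] [0.0, 0.0, 0.0]
```

View pics/z3.png

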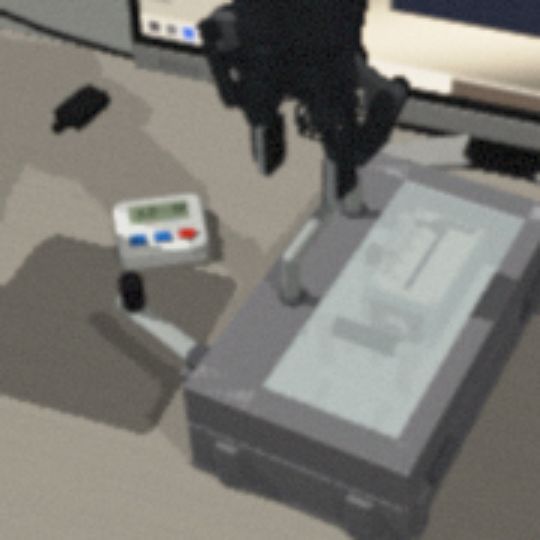

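The latch is swung out, with its pin at crop (132,290). The fingers straddle the bar, whose middle is at about (321,213). Lower and grip.

Request:
{"name": "servo_tool", "arguments": {
  "rows": [
    {"fingers": 0, "slide": [-0.26, -0.25, 0.22], "rot": [0, 0, -0.044]},
    {"fingers": 0, "slide": [0, 0, 0.46], "rot": [0, 0, 0]},
    {"fingers": 0, "slide": [0, 0, 0.47], "rot": [0, 0, 0]},
    {"fingers": 0, "slide": [0, 0, 0.47], "rot": [0, 0, 0]},
    {"fingers": -1, "slide": [0, 0, 0], "rot": [0, 0, 0]},
    {"fingers": -1, "slide": [0, 0, 0], "rot": [0, 0, 0]},
    {"fingers": -1, "slide": [0, 0, 0], "rot": [0, 0, 0]},
    {"fingers": -1, "slide": [0, 0, 0], "rot": [0, 0, 0]}
  ],
  "grip_force": 40
}}

```text
time_s: 8.35
position: [0.5796, 0.1789, 0.103]
orientation: [[-0.994, 0.11, 0.0], [0.11, 0.994, -0.001], [-0.0, -0.001, -1.0]]
force: [-2.1, -3.4, 0.2]
gripper_width: 0.0083
grip_force: 39.1
```

```bash
cat >> h.py <<'E'
TX=np.array([np.cos(np.radians(YAW)),np.sin(np.radians(YAW)),0]);TY=np.array([-TX[1],TX[0],0]);TZ=np.array([0,0,1.])
def lidwp(g0,R0,th,phi):
    # g0 bar axis pos shut; returns tcp,R at lid angle th, tool tilt phi
    h=g0-.127*TY-.069*TZ; r=Rn.from_rotvec(TX*th).apply(g0-h); R=Rn.from_rotvec(TX*phi).as_matrix()@R0
    return h+r+.011*R[:,2],R
E
python3 - <<'E'
from h import *
s=sense();p=np.array(s['position']);R=np.array(s['orientation']);print(s['force'],s['grip_force'],R.round(3).tolist())
g=p+.011*TZ; R0=down(84)
np.save('g0.npy',g)
plan([lidwp(g,R0,1.6*k/24,.8*k/24) for k in range(1,25)])
E
```

```text
[-2.14432052 -3.43593154  0.17320332] 39.133325815200806 [[-0.994, 0.11, 0.0], [0.11, 0.994, -0.001], [-0.0, -0.001, -1.0]]
now 8.35 [0.5796 0.1789 0.103 ] w 0.008330846698771705
-- [0.0, -0.15, -0.28] [-0.011, 0.0, -0.002] 
   [0.0, -0.16, -0.27] [-0.011, 0.0, 0.0] 
   [0.0, -0.17, -0.26] [-0.01, 0.0, 0.0] 
   [0.0, -0.18, -0.26] [-0.011, 0.0, 0.0] 
   [0.0, -0.18, -0.26] [-0.01, 0.0, 0.0] 
   [0.0, -0.2, -0.24] [-0.011, 0.0, 0.0] 
   [0.0, -0.2, -0.24] [-0.011, 0.0, 0.0] 
   [0.0, -0.21, -0.23] [-0.01, 0.0, 0.0] 
-- [0.0, -0.21, -0.23] [-0.011, 0.0, 0.0] 
   [0.0, -0.23, -0.22] [-0.01, 0.0, 0.0] 
   [0.0, -0.23, -0.2] [-0.011, 0.0, 0.0] 
   [0.0, -0.24, -0.2] [-0.011, 0.0, 0.0] 
   [0.0, -0.25, -0.2] [-0.01, 0.0, 0.0] 
   [0.0, -0.25, -0.18] [-0.011, 0.0, 0.0] 
   [0.0, -0.26, -0.17] [-0.01, 0.0, 0.0] 
   [0.0, -0.26, -0.17] [-0.011, 0.0, 0.0] 
-- [0.0, -0.27, -0.15] [-0.011, 0.0, 0.0] 
   [0.0, -0.27, -0.15] [-0.01, 0.0, 0.0] 
   [0.0, -0.28, -0.14] [-0.011, 0.0, 0.0] 
   [0.0, -0.28, -0.13] [-0.011, 0.0, 0.0] 
   [0.0, -0.29, -0.11] [-0.01, 0.0, 0.0] 
   [0.0, -0.29, -0.11] [-0.011, 0.0, 0.0] 
   [0.0, -0.29, -0.1] [-0.01, 0.0, 0.0] 
   [0.0, -0.3, -0.08] [-0.011, 0.0, 0.0]
```

Request:
{"name": "servo_tool", "arguments": {
  "rows": [
    {"fingers": -1, "slide": [0, -0.15, -0.28], "rot": [-0.011, 0, -0.002]},
    {"fingers": -1, "slide": [0, -0.16, -0.27], "rot": [-0.011, 0, 0]},
    {"fingers": -1, "slide": [0, -0.17, -0.26], "rot": [-0.01, 0, 0]},
    {"fingers": -1, "slide": [0, -0.18, -0.26], "rot": [-0.011, 0, 0]},
    {"fingers": -1, "slide": [0, -0.18, -0.26], "rot": [-0.01, 0, 0]},
    {"fingers": -1, "slide": [0, -0.2, -0.24], "rot": [-0.011, 0, 0]},
    {"fingers": -1, "slide": [0, -0.2, -0.24], "rot": [-0.011, 0, 0]},
    {"fingers": -1, "slide": [0, -0.21, -0.23], "rot": [-0.01, 0, 0]}
  ]
}}

```text
time_s: 9.15
position: [0.5743, 0.1312, 0.1582]
orientation: [[-0.995, 0.098, 0.028], [0.102, 0.958, 0.267], [-0.0, 0.269, -0.963]]
force: [0.1, 4.1, -4.6]
gripper_width: 0.0086
grip_force: 39.0
```

```bash
python3 - <<'E'
from h import *
s=sense();print(s['force'],s['wrist_torque'],s['grip_force'])
g=np.load('g0.npy');R0=down(84);print(lidwp(g,R0,1.6/3,.8/3)[0])
plan([lidwp(g,R0,1.6*k/24,.8*k/24) for k in range(9,25)])
F=vision.grab_frame('side');save(F,'s4.png')
E
```

```text
[ 0.06914909  4.1082609  -4.59494729] [ 0.68960103  0.0570299  -0.09319361] 38.982762694358826
[0.57435983 0.12938047 0.15834591]
now 9.15 [0.5743 0.1312 0.1582] w 0.008596723474096808
-- [-0.01, -0.27, -0.25] [-0.009, 0.0, 0.001] 
   [0.0, -0.23, -0.21] [-0.01, 0.0, 0.0] 
   [0.0, -0.23, -0.21] [-0.011, 0.0, 0.0] 
   [0.0, -0.24, -0.2] [-0.011, 0.0, 0.0] 
   [0.0, -0.24, -0.19] [-0.01, 0.0, 0.0] 
   [0.0, -0.26, -0.19] [-0.011, 0.0, 0.0] 
   [0.0, -0.25, -0.17] [-0.011, 0.0, 0.0] 
   [0.0, -0.27, -0.17] [-0.01, 0.0, 0.0] 
-- [0.0, -0.27, -0.15] [-0.011, 0.0, 0.0] 
   [0.0, -0.27, -0.15] [-0.01, 0.0, 0.0] 
   [0.0, -0.28, -0.14] [-0.011, 0.0, 0.0] 
   [0.0, -0.28, -0.12] [-0.011, 0.0, 0.0] 
   [0.0, -0.29, -0.12] [-0.01, 0.0, 0.0] 
   [0.0, -0.29, -0.11] [-0.011, 0.0, 0.0] 
   [0.0, -0.29, -0.09] [-0.01, 0.0, 0.0] 
   [0.0, -0.3, -0.09] [-0.011, 0.0, 0.0]
```

View pics/s4.png

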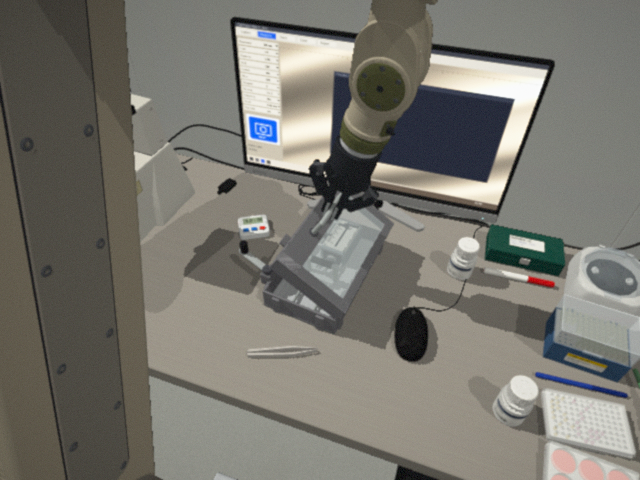

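The lid is lifting with the bar held at (325,212). Continue to upright.

Request:
{"name": "servo_tool", "arguments": {
  "rows": [
    {"fingers": -1, "slide": [0, -0.24, -0.23], "rot": [-0.01, 0, 0]},
    {"fingers": -1, "slide": [0, -0.23, -0.21], "rot": [-0.01, 0, 0]},
    {"fingers": -1, "slide": [0, -0.23, -0.21], "rot": [-0.011, 0, 0]},
    {"fingers": -1, "slide": [0, -0.24, -0.2], "rot": [-0.011, 0, 0]},
    {"fingers": -1, "slide": [0, -0.24, -0.19], "rot": [-0.01, 0, 0]},
    {"fingers": -1, "slide": [0, -0.26, -0.19], "rot": [-0.011, 0, 0]},
    {"fingers": -1, "slide": [0, -0.25, -0.17], "rot": [-0.011, 0, 0]},
    {"fingers": -1, "slide": [0, -0.27, -0.17], "rot": [-0.01, 0, 0]}
  ]
}}

```text
time_s: 10.0
position: [0.5665, 0.0611, 0.1819]
orientation: [[-0.995, 0.087, 0.053], [0.102, 0.855, 0.509], [-0.001, 0.512, -0.859]]
force: [-5.6, 7.4, 9.0]
gripper_width: 0.0081
grip_force: 39.8
```

Request:
{"name": "servo_tool", "arguments": {
  "rows": [
    {"fingers": -1, "slide": [0, -0.27, -0.15], "rot": [-0.011, 0, 0]},
    {"fingers": -1, "slide": [0, -0.27, -0.15], "rot": [-0.01, 0, 0]},
    {"fingers": -1, "slide": [0, -0.28, -0.14], "rot": [-0.011, 0, 0]},
    {"fingers": -1, "slide": [0, -0.28, -0.12], "rot": [-0.011, 0, 0]},
    {"fingers": -1, "slide": [0, -0.29, -0.12], "rot": [-0.01, 0, 0]},
    {"fingers": -1, "slide": [0, -0.29, -0.11], "rot": [-0.011, 0, 0]},
    {"fingers": -1, "slide": [0, -0.29, -0.09], "rot": [-0.01, 0, 0]},
    {"fingers": -1, "slide": [0, -0.3, -0.09], "rot": [-0.011, 0, 0]}
  ]
}}

```text
time_s: 10.8
position: [0.5586, -0.0115, 0.1639]
orientation: [[-0.995, 0.073, 0.073], [0.103, 0.693, 0.714], [0.002, 0.718, -0.696]]
force: [-7.5, 0.4, 6.8]
gripper_width: 0.008
grip_force: 40.7
```

```bash
python3 - <<'E'
from h import *
s=sense();p=np.array(s['position']);R=np.array(s['orientation']);print(s['force'],s['wrist_torque'],s['q'])
g=np.load('g0.npy');h=g-.127*TY-.069*TZ
d=p-.011*R[:,2]-h;print('lid',np.arctan2(d[2],d@TY)-np.arctan2(.069,.127),np.hypot(d[2],d@TY))
for c in('side','top'):
  F=vision.grab_frame(c)
  for n in('handle_grip','pointer_line','trailer_line','limit_line'):
    r=finder.pinpoint(c,n);print(c,n,[(np.round(x['uv'],1).tolist(),round(x['p'],2)) for x in r[:2]])
E
```

```text
[-7.45800365  0.40367054  6.82619549] [0.56094542 1.00197341 0.96629424] [-30.19388383  30.1568831   -4.14324281  78.74357178  40.81481944
 -32.89862128]
lid 1.593065437813809 0.14585841141153924
side handle_grip [([325.0, 264.3], 0.67)]
side pointer_line [([345.4, 222.0], 0.57)]
side trailer_line [([339.6, 222.5], 0.4), ([281.7, 355.0], 0.15)]
side limit_line [([329.9, 234.1], 0.6), ([366.6, 266.4], 0.4)]
top handle_grip [([329.0, 236.0], 0.91), ([329.9, 178.4], 0.23)]
top pointer_line [([334.7, 179.1], 0.56)]
top trailer_line [([326.4, 182.2], 0.55)]
top limit_line []
```

Request:
{"name": "servo_tool", "arguments": {
  "rows": [
    {"fingers": -0.4, "slide": [0, 0, 0], "rot": [0, 0, 0]},
    {"fingers": -0.4, "slide": [0, 0, 0], "rot": [0, 0, 0]},
    {"fingers": -0.4, "slide": [0, 0, 0], "rot": [0, 0, 0]},
    {"fingers": -0.4, "slide": [0, 0, -0.6], "rot": [0, 0, 0]},
    {"fingers": -0.4, "slide": [0, 0, -1], "rot": [0, 0, 0]},
    {"fingers": -0.4, "slide": [0, 0, -1], "rot": [0, 0, 0]},
    {"fingers": -0.4, "slide": [0, 0, -0.6], "rot": [0, 0, 0]},
    {"fingers": -0.4, "slide": [0, 0, 0], "rot": [0, 0, 0]}
  ]
}}

```text
time_s: 12.1
position: [0.5538, -0.0825, 0.2295]
orientation: [[-0.995, 0.071, 0.077], [0.105, 0.696, 0.711], [-0.003, 0.715, -0.699]]
force: [1.4, -0.0, -0.5]
gripper_width: 0.0256
grip_force: 0.0
```

```bash
cat >> h.py <<'E'
def avg(c,n):
    fs=[vision.grab_frame(c) for _ in range(n)]; f=dict(fs[0]); f['img']=np.mean([x['color'].astype(np.float32) for x in fs],0); return f
def crop(f,c0,c1,r0,r1,k): return cv2.resize(np.clip(f['img'][r0:r1,c0:c1],0,255).astype(np.uint8),None,fx=k,fy=k,interpolation=cv2.INTER_CUBIC)
E
python3 - <<'E'
from h import *
s=sense();print(s['position'],s['force'],s['gripper_width'])
T=avg('top',12);S=avg('side',12)
np.savez('g1.npz',T=T['img'],S=S['img'])
for c in('side','top'):
  for n in('handle_grip','pointer_line','trailer_line','limit_line','lid_grip'):
    r=finder.pinpoint(c,n);print(c,n,[(np.round(x['uv'],1).tolist(),round(x['p'],2)) for x in r[:2]])
a=crop(T,305,365,165,250,6);b=crop(S,305,375,195,280,6)
cv2.imwrite('pics/z5.png',np.hstack([a,b])[:,:,::-1])
E
```

```text
[ 0.55379317 -0.08245325  0.22948092] [ 1.35814033 -0.04510789 -0.47538684] 0.025643809106071492
side handle_grip [([322.8, 273.5], 0.35)]
side pointer_line []
side trailer_line []
side limit_line []
side lid_grip [([412.4, 233.4], 0.6)]
top handle_grip [([329.8, 237.7], 0.67)]
top pointer_line [([332.3, 181.0], 0.52)]
top trailer_line [([325.3, 182.8], 0.45)]
top limit_line [([322.1, 195.1], 0.5)]
top lid_grip [([406.3, 217.8], 0.76)]
```

View pics/z5.png

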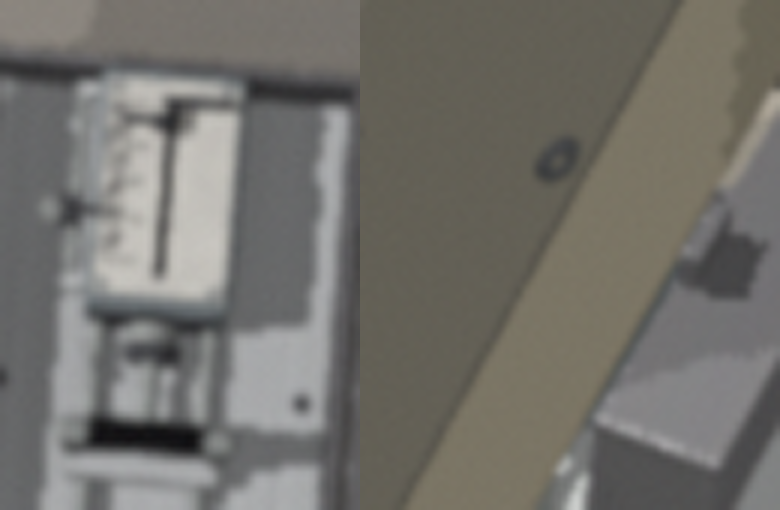

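In the top crop the trailer/pointer bar is at (115–190,117), the tab index at (70–105,211) and the handle sleeve at (145,436). So the trailer must travel about 35 mm. Compute this and plan the handle approach.

```bash
python3 - <<'E'
from h import *
T=vision.grab_frame('top')
def L(x,y,z):
    p=atz(T,(305+x/6,165+y/6),z)-np.array([.5583,.1288,0]); return np.round([p@TX,p@TY],4)
for n,x,y,z in [('ptrL',118,115,.05),('ptrR',235,103,.05),('trail',185,122,.05),('tab',70,208,.05),('tabtip',100,212,.05),('housing TL',105,75,.046),('housing BR',228,310,.046),('housing BL',90,310,.046),('handle',145,436,.062)]: print(n,L(x,y,z))
s=sense();p=np.array(s['position']);R=np.array(s['orientation'])
Rg=Rn.from_rotvec(TY*np.radians(-20)).as_matrix()@down(174)
gp=loc((-.0228,.001,.062)); tcp=gp+.003*Rg[:,2]
print(tcp)
up=tcp-.10*Rg[:,2]
S=Slerp([0,1],Rn.from_matrix([R,Rg]));print(np.degrees(np.linalg.norm(Rn.from_matrix(R.T@Rg).as_rotvec())))
a=lerp(p,R,[.54,.02,.30],S(.5).as_matrix(),8)
plan(a+lerp(*a[-1],up,Rg,8))
E
```

```text
ptrL [0.101  0.0206]
ptrR [ 0.1092 -0.0236]
trail [ 0.1002 -0.0051]
tab [0.0634 0.036 ]
tabtip [0.0627 0.0245]
housing TL [0.1173 0.0269]
housing BR [ 0.0295 -0.0269]
housing BL [0.0254 0.0254]
handle [-0.0233  0.0009]
[0.53674987 0.13207052 0.05918092]
107.04127207075393
now 13.85 [ 0.5527 -0.0805  0.2283] w 0.025401373476009563
-- [0.1, 0.5, 0.09] [0.018, 0.007, -0.032] 
   [0.04, 0.51, 0.05] [0.017, 0.008, -0.032] 
   [-0.01, 0.52, 0.04] [0.018, 0.007, -0.031] 
   [-0.06, 0.51, 0.0] [0.018, 0.007, -0.032] 
   [-0.11, 0.51, -0.03] [0.018, 0.007, -0.032] 
   [-0.16, 0.48, -0.06] [0.017, 0.008, -0.032] 
   [-0.21, 0.47, -0.09] [0.018, 0.007, -0.032] 
   [-0.25, 0.44, -0.12] [0.018, 0.007, -0.032] 
-- [-0.03, 0.31, 0.73] [0.018, 0.008, -0.031] 
   [-0.08, 0.36, 0.7] [0.018, 0.007, -0.032] 
   [-0.13, 0.38, 0.69] [0.017, 0.007, -0.032] 
   [-0.19, 0.4, 0.65] [0.018, 0.007, -0.032] 
   [-0.24, 0.42, 0.64] [0.018, 0.008, -0.032] 
   [-0.3, 0.42, 0.6] [0.018, 0.007, -0.032] 
   [-0.36, 0.42, 0.57] [0.017, 0.007, -0.031] 
   [-0.41, 0.42, 0.53] [0.018, 0.007, -0.032]
```

Request:
{"name": "servo_tool", "arguments": {
  "rows": [
    {"fingers": 0, "slide": [0.1, 0.5, 0.09], "rot": [0.018, 0.007, -0.032]},
    {"fingers": 0, "slide": [0.04, 0.51, 0.05], "rot": [0.017, 0.008, -0.032]},
    {"fingers": 0, "slide": [-0.01, 0.52, 0.04], "rot": [0.018, 0.007, -0.031]},
    {"fingers": 0, "slide": [-0.06, 0.51, 0], "rot": [0.018, 0.007, -0.032]},
    {"fingers": 0, "slide": [-0.11, 0.51, -0.03], "rot": [0.018, 0.007, -0.032]},
    {"fingers": 0, "slide": [-0.16, 0.48, -0.06], "rot": [0.017, 0.008, -0.032]},
    {"fingers": 0, "slide": [-0.21, 0.47, -0.09], "rot": [0.018, 0.007, -0.032]},
    {"fingers": 0, "slide": [-0.25, 0.44, -0.12], "rot": [0.018, 0.007, -0.032]}
  ]
}}

```text
time_s: 14.65
position: [0.5399, 0.0207, 0.3006]
orientation: [[-0.75, -0.66, 0.044], [-0.615, 0.721, 0.319], [-0.242, 0.212, -0.947]]
force: [1.9, 0.0, -0.4]
gripper_width: 0.043
grip_force: 0.0
```

Request:
{"name": "servo_tool", "arguments": {
  "rows": [
    {"fingers": 0, "slide": [-0.03, 0.31, 0.73], "rot": [0.018, 0.008, -0.031]},
    {"fingers": 0, "slide": [-0.08, 0.36, 0.7], "rot": [0.018, 0.007, -0.032]},
    {"fingers": 0, "slide": [-0.13, 0.38, 0.69], "rot": [0.017, 0.007, -0.032]},
    {"fingers": 0, "slide": [-0.19, 0.4, 0.65], "rot": [0.018, 0.007, -0.032]},
    {"fingers": 0, "slide": [-0.24, 0.42, 0.64], "rot": [0.018, 0.008, -0.032]},
    {"fingers": 0, "slide": [-0.3, 0.42, 0.6], "rot": [0.018, 0.007, -0.032]},
    {"fingers": 0, "slide": [-0.36, 0.42, 0.57], "rot": [0.017, 0.007, -0.031]},
    {"fingers": 0, "slide": [-0.41, 0.42, 0.53], "rot": [0.018, 0.007, -0.032]}
  ]
}}

```text
time_s: 15.45
position: [0.5024, 0.1364, 0.1532]
orientation: [[-0.101, -0.934, 0.343], [-0.995, 0.095, -0.035], [0.0, -0.345, -0.939]]
force: [-0.2, 0.6, -1.7]
gripper_width: 0.0424
grip_force: 0.0
```

```bash
python3 - <<'E'
from h import *
T=avg('top',4);S=avg('side',2)
a=crop(T,290,370,160,255,5);b=crop(S,285,365,200,295,5)
cv2.imwrite('pics/z6.png',np.hstack([a,b])[:,:,::-1])
for c in('side','top'):
  r=finder.pinpoint(c,'handle_grip');print(c,[(np.round(x['uv'],1).tolist(),round(x['p'],2)) for x in r[:2]])
s=sense();p=np.array(s['position']);R=np.array(s['orientation'])
Rg=Rn.from_rotvec(TY*np.radians(-20)).as_matrix()@down(174)
gp=loc((-.0228,.001,.062)); tcp=gp+.003*Rg[:,2];print(R.round(3).tolist(),Rg.round(3).tolist())
a=lerp(p,R,tcp-.06*Rg[:,2],Rg,2);plan(a+lerp(*a[-1],tcp,Rg,5))
E
```

```text
side [([324.8, 262.1], 0.66)]
top [([329.5, 239.4], 0.61)]
[[-0.107, -0.933, 0.342], [-0.994, 0.102, -0.035], [-0.002, -0.344, -0.939]] [[-0.105, -0.935, 0.34], [-0.995, 0.098, -0.036], [-0.0, -0.342, -0.94]]
now 15.85 [0.5047 0.135  0.155 ] w 0.04267935749428641
-- [-0.01, 0.04, 0.68] [0.0, 0.0, -0.001] 
   [0.0, 0.05, 0.69] [-0.001, 0.0, 0.0] 
   [0.0, 0.0, 0.4] [0.0, 0.0, 0.0] 
   [0.0, 0.0, 0.4] [0.0, 0.0, 0.0] 
   [0.0, 0.0, 0.4] [0.0, 0.0, 0.0] 
   [0.0, 0.0, 0.4] [0.0, 0.0, 0.0] 
   [0.0, 0.0, 0.4] [0.0, 0.0, 0.0]
```

View pics/z6.png

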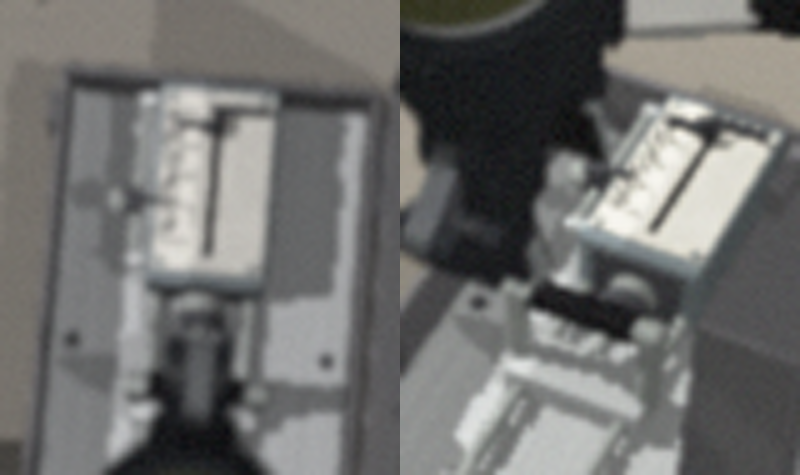

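Both cameras see the gauge clear: top crop shows the trailer at (175–225,125) and the tab at (110–160,198); side crop shows the handle sleeve at (585,310). Descend and close.

```bash
python3 - <<'E'
from h import *
T=vision.grab_frame('top');S=vision.grab_frame('side')
print(tri([ray(T,(329.3,237.8)),ray(S,(322.5,262.2))]),atz(S,(322.5,262.2),.062),loc((-.0228,.001,.062)))
E
```

```text
(array([0.53486137, 0.13155311, 0.06377657]), [np.float64(0.000385010863381396), np.float64(0.00038501086338135103)]) [0.53653627 0.13170013 0.062     ] [0.53572943 0.13217777 0.062     ]
```

Request:
{"name": "servo_tool", "arguments": {
  "rows": [
    {"fingers": 0, "slide": [-0.01, 0.04, 0.68], "rot": [0, 0, -0.001]},
    {"fingers": 0, "slide": [0, 0.05, 0.69], "rot": [-0.001, 0, 0]},
    {"fingers": 0, "slide": [0, 0, 0], "rot": [0, 0, 0]},
    {"fingers": 0, "slide": [0, 0, 0], "rot": [0, 0, 0]},
    {"fingers": 0, "slide": [0, 0, 0], "rot": [0, 0, 0]},
    {"fingers": 0, "slide": [0, 0, 0], "rot": [0, 0, 0]},
    {"fingers": 0, "slide": [0, 0, 0], "rot": [0, 0, 0]},
    {"fingers": 0, "slide": [0, 0, 0], "rot": [0, 0, 0]}
  ]
}}

```text
time_s: 16.75
position: [0.5144, 0.1349, 0.1143]
orientation: [[-0.102, -0.936, 0.338], [-0.995, 0.096, -0.034], [-0.001, -0.34, -0.941]]
force: [0.1, -0.4, -0.4]
gripper_width: 0.0429
grip_force: 0.0
```

Request:
{"name": "servo_tool", "arguments": {
  "rows": [
    {"fingers": 0, "slide": [0, -0.02, 0.5], "rot": [0, 0, 0]},
    {"fingers": 0, "slide": [0, -0.02, 0.5], "rot": [0, 0, 0]},
    {"fingers": 0, "slide": [0, -0.02, 0.5], "rot": [0, 0, 0]},
    {"fingers": 0, "slide": [0, -0.02, 0.5], "rot": [0, 0, 0]},
    {"fingers": -1, "slide": [0, 0, 0], "rot": [0, 0, 0]},
    {"fingers": -1, "slide": [0, 0, 0], "rot": [0, 0, 0]},
    {"fingers": -1, "slide": [0, 0, 0], "rot": [0, 0, 0]},
    {"fingers": -1, "slide": [0, 0, 0], "rot": [0, 0, 0]}
  ],
  "grip_force": 60
}}

```text
time_s: 17.55
position: [0.5365, 0.1325, 0.0585]
orientation: [[-0.102, -0.936, 0.337], [-0.995, 0.096, -0.034], [-0.0, -0.339, -0.941]]
force: [1.9, -0.5, -2.7]
gripper_width: 0.0115
grip_force: 58.6
```

```bash
python3 - <<'E'
from h import *
s=sense();p=np.array(s['position']);R=np.array(s['orientation']);print(s['force'],s['grip_force'])
np.savez('home.npz',p=p,R=R)
plan([(p-TX*.0035*k,R) for k in range(1,9)])
E
```

```text
[ 1.91209254 -0.49736319 -2.66434605] 58.58271896839142
now 17.55 [0.5365 0.1325 0.0585] w 0.011528788579665508
-- [0.0, 0.11, -0.04] [0.0, 0.0, 0.0] 
   [0.0, 0.11, -0.04] [0.0, 0.0, 0.0] 
   [0.0, 0.11, -0.04] [0.0, 0.0, 0.0] 
   [0.0, 0.11, -0.04] [0.0, 0.0, 0.0] 
   [0.0, 0.11, -0.04] [0.0, 0.0, 0.0] 
   [0.0, 0.11, -0.04] [0.0, 0.0, 0.0] 
   [0.0, 0.11, -0.04] [0.0, 0.0, 0.0] 
   [0.0, 0.11, -0.04] [0.0, 0.0, 0.0]
```

Request:
{"name": "servo_tool", "arguments": {
  "rows": [
    {"fingers": -1, "slide": [0, 0.11, -0.04], "rot": [0, 0, 0]},
    {"fingers": -1, "slide": [0, 0.11, -0.04], "rot": [0, 0, 0]},
    {"fingers": -1, "slide": [0, 0.11, -0.04], "rot": [0, 0, 0]},
    {"fingers": -1, "slide": [0, 0.11, -0.04], "rot": [0, 0, 0]},
    {"fingers": -1, "slide": [0, 0.11, -0.04], "rot": [0, 0, 0]},
    {"fingers": -1, "slide": [0, 0.11, -0.04], "rot": [0, 0, 0]},
    {"fingers": -1, "slide": [0, 0.11, -0.04], "rot": [0, 0, 0]},
    {"fingers": -1, "slide": [0, 0.11, -0.04], "rot": [0, 0, 0]}
  ]
}}

```text
time_s: 18.35
position: [0.5099, 0.1355, 0.0586]
orientation: [[-0.102, -0.935, 0.339], [-0.995, 0.097, -0.034], [-0.001, -0.341, -0.94]]
force: [9.3, -0.4, -11.0]
gripper_width: 0.011
grip_force: 58.4
```

```bash
python3 - <<'E'
from h import *
s=sense();p=np.array(s['position']);h=np.load('home.npz');print(np.round(s['force'],1),(h['p']-p)@TX,p-h['p'])
T=avg('top',8);S=avg('side',8)
np.savez('g2.npz',T=T['img'],S=S['img'])
a=crop(T,312,352,172,222,10);b=crop(S,318,358,213,263,10)
cv2.imwrite('pics/z7.png',np.hstack([a,b])[:,:,::-1])
for c in('side','top'):
  for n in('pointer_line','trailer_line','limit_line'):
    r=finder.pinpoint(c,n);print(c,n,[(np.round(x['uv'],1).tolist(),round(x['p'],2)) for x in r[:2]])
E
```

```text
[  9.3  -0.4 -11. ] 0.02684041727337655 [-2.66758134e-02  2.97274795e-03  9.00890922e-05]
side pointer_line [([341.9, 228.2], 0.51)]
side trailer_line [([364.2, 269.6], 0.67), ([335.1, 227.6], 0.47)]
side limit_line []
top pointer_line [([334.7, 188.8], 0.63), ([365.5, 228.9], 0.42)]
top trailer_line [([322.6, 186.6], 0.48)]
top limit_line [([322.3, 194.6], 0.6)]
```

View pics/z7.png

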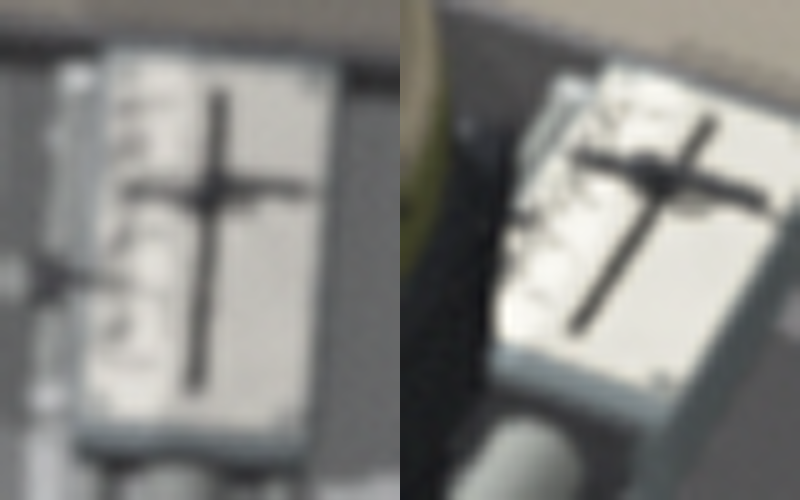

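Top crop: the combined pointer/trailer bar is at y≈190 and the tab index at y≈283, so about 21 mm remain. I'll measure from rectified profiles.

```bash
cat >> h.py <<'E'
def rect(f,img,z=.048):
    X=np.arange(.025,.12,.0005);Y=np.arange(.040,-.030,-.0005)
    m=np.array([[proj(f,loc((x,y,z))) for y in Y] for x in X[::-1]],np.float32)
    return X[::-1],Y,cv2.remap(cv2.cvtColor(img.astype(np.float32),cv2.COLOR_RGB2GRAY),m[...,0],m[...,1],cv2.INTER_CUBIC)
def dips(f,img,bands=((.016,.021),(.009,.013),(-.014,-.008),(-.022,-.016),(.022,.026),(.027,.031))):
    X,Y,g=rect(f,img)
    for lo,hi in bands:
        pr=g[:,(Y>=lo)&(Y<=hi)].mean(1)
        b=cv2.GaussianBlur(pr[:,None],(1,61),0,sigmaY=15)[:,0]; d=b-pr
        i=[k for k in range(2,len(d)-2) if d[k]==d[max(0,k-6):k+7].max() and d[k]>6]
        out=[]
        for k in i:
            w=np.clip(d[max(0,k-5):k+6],0,None)  # centroid and width
            out.append((round(1000*float((w*X[max(0,k-5):k+6]).sum()/w.sum()),1),round(float(d[k]))))
        print('  band',lo,hi,out)
E
python3 - <<'E'
from h import *
import os
for c in('top','side'):
  f=vision.grab_frame(c)
  for n in('g1.npz','g2.npz'):
    if (c,n)==('side','g1.npz'): continue
    print(c,n);dips(f,np.load(n)['T' if c=='top' else 'S'])
f=vision.grab_frame('top');o=[]
for n in ('g1.npz','g2.npz'):
    X,Y,g=rect(f,np.load(n)['T']); o.append(cv2.resize(np.clip(g*1.2,0,255).astype(np.uint8),None,fx=2.7,fy=3,interpolation=cv2.INTER_CUBIC))
cv2.imwrite('pics/z8.png',np.hstack(o));print(o[0].shape)
E
```

```text
top g1.npz
  band 0.016 0.021 [(101.6, 28), (75.6, 10), (64.2, 13), (53.9, 14)]
  band 0.009 0.013 [(101.6, 46), (77.2, 10), (62.4, 11), (46.9, 6)]
  band -0.014 -0.008 [(109.3, 48)]
  band -0.022 -0.016 [(109.6, 43)]
  band 0.022 0.026 [(105.0, 6), (94.8, 11), (64.6, 25), (51.6, 8)]
  band 0.027 0.031 [(64.7, 32)]
top g2.npz
  band 0.016 0.021 [(106.3, 8), (86.4, 38), (64.2, 14), (53.7, 16)]
  band 0.009 0.013 [(86.5, 51), (62.3, 12)]
  band -0.014 -0.008 [(89.4, 56)]
  band -0.022 -0.016 [(89.5, 47)]
  band 0.022 0.026 [(105.4, 6), (94.9, 13), (64.7, 29), (51.7, 10)]
  band 0.027 0.031 [(64.9, 31), (26.8, 7)]
side g2.npz
  band 0.016 0.021 [(88.5, 73), (64.0, 10), (32.9, 35)]
  band 0.009 0.013 [(89.5, 82), (47.1, 13)]
  band -0.014 -0.008 [(92.0, 86)]
  band -0.022 -0.016 [(91.1, 63), (35.6, 7)]
  band 0.022 0.026 [(103.1, 15), (88.6, 39), (66.1, 41), (50.5, 20)]
  band 0.027 0.031 [(114.2, 21), (65.8, 22), (56.5, 9)]
(570, 378)
```

View pics/z8.png

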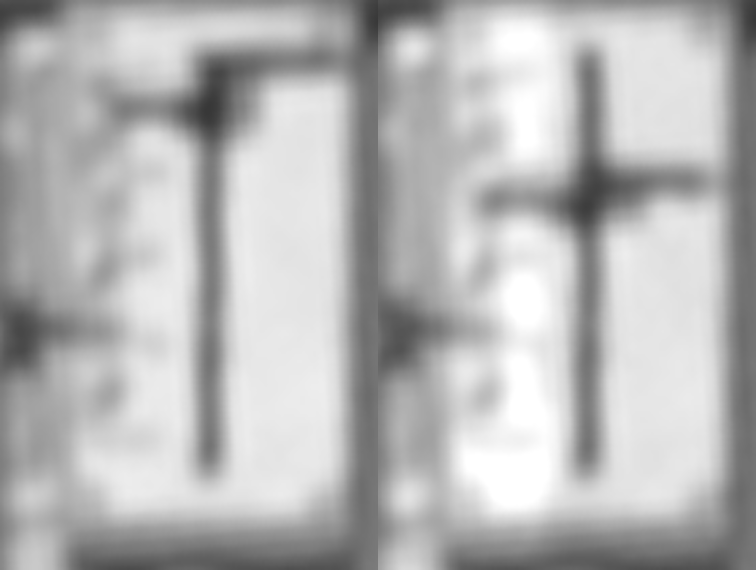

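The rectified views show the tab index level at x≈64.5 mm, trailer centre at 86.4 mm and pointer at 89.4 mm in contact. About 22.5 mm of travel remains. Pull 17 mm first, then re-measure numerically.

Request:
{"name": "servo_tool", "arguments": {
  "rows": [
    {"fingers": -1, "slide": [0, 0.09, -0.03], "rot": [0, 0, 0]},
    {"fingers": -1, "slide": [0, 0.09, -0.03], "rot": [0, 0, 0]},
    {"fingers": -1, "slide": [0, 0.09, -0.03], "rot": [0, 0, 0]},
    {"fingers": -1, "slide": [0, 0.09, -0.04], "rot": [0, 0, 0]},
    {"fingers": -1, "slide": [0, 0.09, -0.03], "rot": [0, 0, 0]},
    {"fingers": -1, "slide": [0, 0.09, -0.03], "rot": [0, 0, 0]},
    {"fingers": -1, "slide": [0, 0, 0], "rot": [0, 0, 0]},
    {"fingers": -1, "slide": [0, 0, 0], "rot": [0, 0, 0]}
  ]
}}

```text
time_s: 20.4
position: [0.4936, 0.1373, 0.0586]
orientation: [[-0.103, -0.935, 0.34], [-0.995, 0.097, -0.034], [-0.001, -0.342, -0.94]]
force: [13.5, 0.0, -13.6]
gripper_width: 0.0112
grip_force: 58.6
```

```bash
cat > m.py <<'E'
from h import *
import sys
s=sense();p=np.array(s['position']);h=np.load('home.npz');print(s['time_s'],np.round(s['force'],1),'handle',(h['p']-p)@TX,p-h['p'],s['grip_force'])
for c in('top','side'):
    f=avg(c,8);np.save(f'{sys.argv[1]}_{c}.npy',f['img']);print(c);dips(f,f['img'])
E
python3 m.py a
```

```text
20.4 [ 13.5   0.  -13.6] handle 0.04319405006068633 [-4.29290411e-02  4.78509584e-03  9.84218219e-05] 58.61338019371033
top
  band 0.016 0.021 [(106.1, 7), (96.9, 13), (70.1, 30), (53.6, 16)]
  band 0.009 0.013 [(91.3, 15), (70.1, 48)]
  band -0.014 -0.008 [(73.5, 59)]
  band -0.022 -0.016 [(73.8, 53)]
  band 0.022 0.026 [(105.3, 7), (94.9, 14), (64.8, 26), (51.5, 10)]
  band 0.027 0.031 [(64.7, 31), (26.8, 6)]
side
  band 0.016 0.021 [(99.4, 7), (73.1, 67), (50.9, 16)]
  band 0.009 0.013 [(107.2, 7), (73.5, 91), (47.1, 12)]
  band -0.014 -0.008 [(76.1, 89)]
  band -0.022 -0.016 [(74.6, 66), (35.6, 7)]
  band 0.022 0.026 [(102.8, 18), (65.7, 50), (31.0, 34)]
  band 0.027 0.031 [(114.2, 20), (90.7, 7), (65.9, 29), (38.4, 15)]
```

```bash
python3 - <<'E'
from h import *
f=vision.grab_frame('top')
for n,img,xt,xp in (('g1',np.load('g1.npz')['T'],101.6,109.4),('g2',np.load('g2.npz')['T'],86.4,89.4),('a',np.load('a_top.npy'),70.1,73.6)):
    X,Y,g=rect(f,img);X=X*1000
    for nm,lo,hi,c in (('trailer',.008,.019,xt),('pointer',-.022,-.009,xp)):
        pr=g[:,(Y>=lo)&(Y<=hi)].mean(1); m=abs(X-c)<8; x=X[m]-c;y=pr[m]
        e=(abs(x)>4.5); k=np.polyfit(x[e],y[e],1); d=np.polyval(k,x)-y
        w=abs(x)<=4.5
        print(n,nm,'area',round(d[w].sum()*.5,1),'cent',round((d*x)[w].sum()/d[w].sum()+c,2),'bg',round(np.polyval(k,0)),'min',round(y.min()))
E
```

```text
g1 trailer area 345.6 cent 101.7 bg 173 min 112
g1 pointer area 365.9 cent 109.39 bg 172 min 105
g2 trailer area 391.4 cent 86.5 bg 189 min 121
g2 pointer area 404.0 cent 89.42 bg 183 min 111
a trailer area 306.4 cent 70.17 bg 187 min 130
a pointer area 433.3 cent 73.7 bg 186 min 109
```

Request:
{"name": "servo_tool", "arguments": {
  "rows": [
    {"fingers": -1, "slide": [0, 0.03, -0.01], "rot": [0, 0, 0]},
    {"fingers": -1, "slide": [0, 0.03, -0.01], "rot": [0, 0, 0]},
    {"fingers": -1, "slide": [0, 0.03, -0.01], "rot": [0, 0, 0]},
    {"fingers": -1, "slide": [0, 0.03, -0.01], "rot": [0, 0, 0]},
    {"fingers": -1, "slide": [0, 0.03, -0.01], "rot": [0, 0, 0]},
    {"fingers": -1, "slide": [0, 0.03, -0.01], "rot": [0, 0, 0]},
    {"fingers": -1, "slide": [0, 0, 0], "rot": [0, 0, 0]},
    {"fingers": -1, "slide": [0, 0, 0], "rot": [0, 0, 0]}
  ]
}}

```text
time_s: 22.05
position: [0.4886, 0.1378, 0.0586]
orientation: [[-0.103, -0.934, 0.341], [-0.995, 0.097, -0.034], [-0.001, -0.343, -0.939]]
force: [14.7, -1.1, -17.7]
gripper_width: 0.0114
grip_force: 58.4
```

```bash
python3 m.py b
```

```text
22.05 [ 14.7  -1.1 -17.7] handle 0.048195357251649855 [-0.04789895  0.00534595  0.00012342] 58.41348588466644
top
  band 0.016 0.021 [(106.2, 8), (96.9, 13), (85.5, 6), (65.1, 47), (53.5, 13)]
  band 0.009 0.013 [(91.2, 14), (64.9, 62)]
  band -0.014 -0.008 [(68.5, 57)]
  band -0.022 -0.016 [(68.5, 50)]
  band 0.022 0.026 [(105.4, 6), (94.9, 14), (65.2, 36), (51.5, 10)]
  band 0.027 0.031 [(65.0, 32), (26.7, 8)]
side
  band 0.016 0.021 [(99.5, 6), (92.9, 6), (67.5, 77), (50.3, 14)]
  band 0.009 0.013 [(107.2, 8), (91.5, 13), (67.6, 80), (46.9, 12)]
  band -0.014 -0.008 [(71.1, 89)]
  band -0.022 -0.016 [(70.1, 53), (35.5, 7)]
  band 0.022 0.026 [(102.8, 18), (66.4, 68)]
  band 0.027 0.031 [(114.2, 20), (90.8, 7), (65.9, 29), (35.5, 18)]
```

Request:
{"name": "servo_tool", "arguments": {
  "rows": [
    {"fingers": -1, "slide": [0, 0.02, -0.01], "rot": [0, 0, 0]},
    {"fingers": -1, "slide": [0, 0.02, -0.01], "rot": [0, 0, 0]},
    {"fingers": -1, "slide": [0, 0, 0], "rot": [0, 0, 0]},
    {"fingers": -1, "slide": [0, 0, 0], "rot": [0, 0, 0]},
    {"fingers": -1, "slide": [0, 0, 0], "rot": [0, 0, 0]},
    {"fingers": -1, "slide": [0, 0, 0], "rot": [0, 0, 0]},
    {"fingers": -1, "slide": [0, 0, 0], "rot": [0, 0, 0]},
    {"fingers": -1, "slide": [0, 0, 0], "rot": [0, 0, 0]}
  ]
}}

```text
time_s: 23.65
position: [0.4872, 0.138, 0.0586]
orientation: [[-0.103, -0.934, 0.341], [-0.995, 0.097, -0.034], [-0.001, -0.343, -0.939]]
force: [16.2, -0.6, -19.0]
gripper_width: 0.0111
grip_force: 58.3
```

```bash
python3 m.py c
```

```text
23.65 [ 16.2  -0.6 -19. ] handle 0.0496107547354665 [-0.04930629  0.0054968   0.00012737] 58.34695816040039
top
  band 0.016 0.021 [(106.2, 8), (97.0, 13), (85.5, 7), (75.9, 8), (64.0, 42), (53.4, 12)]
  band 0.009 0.013 [(91.3, 15), (77.8, 10), (63.9, 60)]
  band -0.014 -0.008 [(66.9, 61)]
  band -0.022 -0.016 [(67.0, 56)]
  band 0.022 0.026 [(94.8, 14), (64.6, 31), (51.8, 10)]
  band 0.027 0.031 [(64.7, 31), (26.6, 7)]
side
  band 0.016 0.021 [(99.7, 7), (92.8, 7), (66.1, 77), (50.2, 12)]
  band 0.009 0.013 [(107.2, 7), (91.4, 12), (66.1, 87), (46.9, 12)]
  band -0.014 -0.008 [(69.5, 90)]
  band -0.022 -0.016 [(68.1, 57), (35.7, 7)]
  band 0.022 0.026 [(102.8, 19), (66.0, 70)]
  band 0.027 0.031 [(114.2, 20), (91.1, 7), (65.9, 30), (35.5, 17)]
```

Level within about 0.3 mm, and held. Hold a little longer, then ease back.

Request:
{"name": "servo_tool", "arguments": {
  "rows": [
    {"fingers": -1, "slide": [0, 0, 0], "rot": [0, 0, 0]},
    {"fingers": -1, "slide": [0, 0, 0], "rot": [0, 0, 0]},
    {"fingers": -1, "slide": [0, 0, 0], "rot": [0, 0, 0]},
    {"fingers": -1, "slide": [0, 0, 0], "rot": [0, 0, 0]},
    {"fingers": -1, "slide": [0, -0.08, 0.03], "rot": [0, 0, 0]},
    {"fingers": -1, "slide": [0, -0.08, 0.03], "rot": [0, 0, 0]},
    {"fingers": -1, "slide": [0, -0.08, 0.03], "rot": [0, 0, 0]},
    {"fingers": -1, "slide": [0, -0.08, 0.03], "rot": [0, 0, 0]}
  ]
}}

```text
time_s: 25.25
position: [0.497, 0.1369, 0.0586]
orientation: [[-0.103, -0.935, 0.34], [-0.995, 0.097, -0.034], [-0.001, -0.342, -0.94]]
force: [11.1, -0.7, -12.6]
gripper_width: 0.0112
grip_force: 59.1
```

Request:
{"name": "servo_tool", "arguments": {
  "rows": [
    {"fingers": -1, "slide": [0, -0.08, 0.03], "rot": [0, 0, 0]},
    {"fingers": -1, "slide": [0, -0.08, 0.03], "rot": [0, 0, 0]},
    {"fingers": -1, "slide": [0, -0.08, 0.03], "rot": [0, 0, 0]},
    {"fingers": -1, "slide": [0, -0.08, 0.03], "rot": [0, 0, 0]},
    {"fingers": -1, "slide": [0, -0.08, 0.03], "rot": [0, 0, 0]},
    {"fingers": -1, "slide": [0, -0.08, 0.03], "rot": [0, 0, 0]},
    {"fingers": -1, "slide": [0, -0.08, 0.03], "rot": [0, 0, 0]},
    {"fingers": -1, "slide": [0, -0.08, 0.03], "rot": [0, 0, 0]}
  ]
}}

```text
time_s: 26.05
position: [0.5166, 0.1347, 0.0585]
orientation: [[-0.102, -0.935, 0.34], [-0.995, 0.096, -0.034], [-0.001, -0.341, -0.94]]
force: [5.2, -0.8, -4.3]
gripper_width: 0.0113
grip_force: 60.2
```

Request:
{"name": "servo_tool", "arguments": {
  "rows": [
    {"fingers": -1, "slide": [0, -0.08, 0.03], "rot": [0, 0, 0]},
    {"fingers": -1, "slide": [0, -0.08, 0.03], "rot": [0, 0, 0]},
    {"fingers": -1, "slide": [0, -0.08, 0.03], "rot": [0, 0, 0]},
    {"fingers": -1, "slide": [0, -0.08, 0.03], "rot": [0, 0, 0]},
    {"fingers": -1, "slide": [0, -0.08, 0.03], "rot": [0, 0, 0]},
    {"fingers": -1, "slide": [0, -0.08, 0.03], "rot": [0, 0, 0]},
    {"fingers": -1, "slide": [0, 0, 0], "rot": [0, 0, 0]},
    {"fingers": -1, "slide": [0, 0, 0], "rot": [0, 0, 0]}
  ]
}}

```text
time_s: 26.85
position: [0.5315, 0.1331, 0.0584]
orientation: [[-0.102, -0.935, 0.339], [-0.995, 0.096, -0.034], [-0.0, -0.341, -0.94]]
force: [1.9, -0.3, 5.9]
gripper_width: 0.0115
grip_force: 61.2
```

```bash
python3 m.py d
```

```text
26.85 [ 1.9 -0.3  5.9] handle 0.0050887599619631576 [-5.05323137e-03  6.04722596e-04 -9.28886524e-05] 61.20774865150452
top
  band 0.016 0.021 [(106.2, 7), (96.9, 13), (85.5, 7), (75.8, 8), (63.9, 43), (53.4, 12)]
  band 0.009 0.013 [(91.4, 14), (77.7, 9), (63.9, 60)]
  band -0.014 -0.008 [(109.4, 50), (63.2, 9)]
  band -0.022 -0.016 [(109.6, 41)]
  band 0.022 0.026 [(105.4, 6), (94.9, 14), (64.6, 31), (51.5, 10)]
  band 0.027 0.031 [(65.0, 31), (26.6, 8)]
side
  band 0.016 0.021 [(99.3, 6), (66.1, 40), (55.0, 7)]
  band 0.009 0.013 [(107.1, 7), (91.4, 13), (66.1, 86), (42.6, 14)]
  band -0.014 -0.008 [(112.0, 57), (63.8, 7)]
  band -0.022 -0.016 [(111.1, 36), (35.6, 7)]
  band 0.022 0.026 [(103.0, 18), (73.4, 24)]
  band 0.027 0.031 [(114.8, 15), (86.3, 20)]
```

Request:
{"name": "servo_tool", "arguments": {
  "rows": [
    {"fingers": -1, "slide": [0, -0.07, 0.03], "rot": [0, 0, 0]},
    {"fingers": -1, "slide": [0, -0.05, 0.02], "rot": [0, 0, 0]},
    {"fingers": -1, "slide": [0, 0, 0], "rot": [0, 0, 0]},
    {"fingers": -0.7, "slide": [0, 0, 0], "rot": [0, 0, 0]},
    {"fingers": -0.5, "slide": [0, 0, 0], "rot": [0, 0, 0]},
    {"fingers": -0.3, "slide": [0, 0, 0], "rot": [0, 0, 0]},
    {"fingers": -0.1, "slide": [0, 0, 0], "rot": [0, 0, 0]},
    {"fingers": 0, "slide": [0, 0, 0], "rot": [0, 0, 0]}
  ]
}}

```text
time_s: 28.45
position: [0.5334, 0.1328, 0.0565]
orientation: [[-0.102, -0.937, 0.335], [-0.995, 0.096, -0.034], [-0.0, -0.337, -0.942]]
force: [-0.1, -0.1, -0.2]
gripper_width: 0.0429
grip_force: 0.0
```

Request:
{"name": "servo_tool", "arguments": {
  "rows": [
    {"fingers": 0, "slide": [0, 0, -0.3], "rot": [0, 0, 0]},
    {"fingers": 0, "slide": [0, 0, -0.5], "rot": [0, 0, 0]},
    {"fingers": 0, "slide": [0, 0, -0.8], "rot": [0, 0, 0]},
    {"fingers": 0, "slide": [0, 0, -0.8], "rot": [0, 0, 0]},
    {"fingers": 0, "slide": [0, 0, -0.8], "rot": [0, 0, 0]},
    {"fingers": 0, "slide": [0, 0, -0.8], "rot": [0, 0, 0]},
    {"fingers": 0, "slide": [0, 0, -0.5], "rot": [0, 0, 0]},
    {"fingers": 0, "slide": [0, 0, 0], "rot": [0, 0, 0]}
  ]
}}

```text
time_s: 29.25
position: [0.4897, 0.1378, 0.1873]
orientation: [[-0.102, -0.934, 0.341], [-0.995, 0.096, -0.033], [-0.002, -0.343, -0.939]]
force: [1.1, -0.2, 1.1]
gripper_width: 0.0427
grip_force: 0.0
```

```bash
python3 m.py e; python3 - <<'E'
from h import *
F={c:vision.grab_frame(c) for c in('side','top')}
for n in ['handle_grip','lid_grip','latch_pin','bottle','timer','tweezers']:
  for c in F:
    r=finder.pinpoint(c,n);print(n,c,[(np.round(x['uv'],1).tolist(),round(x['p'],2)) for x in r[:2]])
E
```

```text
29.25 [ 1.1 -0.2  1.1] handle 0.047151215315703855 [-0.04685305  0.00530791  0.12877386] 0.0
top
  band 0.016 0.021 [(106.2, 8), (96.7, 13), (85.6, 7), (75.8, 8), (63.9, 42), (53.5, 12)]
  band 0.009 0.013 [(91.3, 14), (77.7, 9), (63.9, 60)]
  band -0.014 -0.008 [(109.4, 51), (63.2, 9)]
  band -0.022 -0.016 [(109.6, 41)]
  band 0.022 0.026 [(105.2, 6), (94.9, 14), (64.7, 30), (51.2, 9)]
  band 0.027 0.031 [(65.0, 31), (26.8, 7)]
side
  band 0.016 0.021 [(92.9, 6), (80.9, 7), (66.1, 76), (50.2, 12)]
  band 0.009 0.013 [(107.1, 7), (91.5, 13), (66.1, 86), (46.9, 12)]
  band -0.014 -0.008 [(111.9, 56), (63.8, 7)]
  band -0.022 -0.016 [(111.1, 37), (35.6, 7)]
  band 0.022 0.026 [(102.8, 19), (66.0, 69), (49.6, 8)]
  band 0.027 0.031 [(114.2, 20), (90.7, 7), (65.9, 29), (54.1, 8), (40.1, 9)]
handle_grip side [([324.5, 259.2], 0.92), ([241.8, 244.4], 0.19)]
handle_grip top [([330.0, 238.3], 0.59)]
lid_grip side [([410.9, 233.9], 0.68)]
lid_grip top [([405.9, 218.6], 0.88)]
latch_pin side [([244.3, 245.1], 0.73)]
latch_pin top [([259.0, 249.0], 0.65)]
bottle side [([459.6, 272.0], 0.69)]
bottle top [([436.6, 185.4], 0.62), ([261.9, 247.9], 0.18)]
timer side [([254.4, 227.9], 0.59)]
timer top [([245.5, 203.1], 0.84)]
tweezers side [([284.0, 351.6], 0.65)]
tweezers top []
```

```bash
python3 -c "
from plant import manip;print(manip.hand_in())"
```

```text
the job is handed in; nothing more can be done
None
```

The job is handed in with no verdict returned: the latch is swung out, the lid stands upright, and the load was held for over a second. The handle was eased back and released, the gauge reads unloaded, and the trailing pointer measures level with the tab to about 0.3 mm. The bottle and timer show no clear shift; the tweezers were found at the end only in the side view.

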